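Balance the jar with counterweights

ROBOT

A 6-joint arm with a two-finger parallel gripper is mounted at the origin on the work surface. World frame = base frame: x ahead of the robot, y to its left, z up, the work surface at z = 0. Lengths are in m, angles in rad, forces in N, time in s.
With the tool pointing down it reaches from about 0.425 to 0.95 m from the base axis. Payload 3.5 kg.
Tool frame: the origin (TCP) lies on the centre line of the jaws, within the pads' length; the fingertips stand 14 mm ahead of it and the grasp point (between the pads) lies 5 mm behind it (tips_ahead is the distance from the TCP to the fingertips, in m); y points along the fingers, z is the direction in which the jaws open and shut, and the axes are right-handed (so a half turn about y gives the same grasp; the last joint's range is limited). The gripper opens to 85 mm and grips with 20 to 120 N. Pads are 22 mm wide; open, the fingers measure 114 mm over their backs; the gripper's body (76 mm by 85 mm) begins 54 mm behind the grasp point. The pads swing forward as they close: fully open they stand 13 mm farther back than shut.
Start: joints at [-1.326, 0.286, 1.577, -0, 1.279, -0.15], TCP at [0.26, -0.623, 0.214] pointing down, gripper open.
Joint ranges: [-2.77, 2.77], [-0.9, 2.22], [0.21, 2.48], [-1.53, 4.67], [0.24, 2.81], [-2.84, 2.84]. Speed limits (rad/s): [2.79, 2.79, 3.14, 3.14, 3.14, 3.14].

INTERFACE

Orientations are given as a unit quaternion [x, y, z, w].
In Python, from plant import get_state, read_camera, sign_off, tips_ahead gives the robot as it stands.
- The arm moves only by the tool send_rows, never from a script. Its argument "plan" is a list of rows, each a list of 2 entries, a list of its own where there are three numbers: the shift along the tool's x, y, z in units of 12 cm (1.0 is 12 cm), then the turn, a rotation vector about the tool's x, y, z in units of 360 degrees (1.0 is 360 degrees). In form: [[[tx, ty, tz], [rx, ry, rz]], ...]. A call has 1 to 12 rows; each row shifts and turns the commanded pose from where the row before left it, along the tool's axes as they then stand; what a row does not reach is not made up. A row lasts 1/10 s, in which the tool goes at most 50 mm and 8.59 degrees, less where a joint would pass 70% of its speed; a pose out of reach is approached as far as the arm can. A call with a number of a shift or a turn outside -1 to 1 is refused whole. A call with a gripper value outside its range is refused whole. "gripper" is the closure, from 0 (fully open) to 1 (shut), set as the call begins (left out, the last holds). The fingers move at their own pace and stop on an object; "grip_force" is the grip in N (left out, the last holds). Time passes only in rows, so rows that do not move let the fingers close. It gives the time, the measured TCP pose, the force and the opening at its end, in the units of the state.
- get_state(): the state, without advancing time (a new reading comes with each control period).
- read_camera(name): name is "scene" or "top"; returns a dict with "img" (420x560x3 uint8, blue, green, red), "fx", "fy", "cx", "cy" (pixels), "D" ([k1, k2, p1, p2, k3] as OpenCV has them; the pictures are not rectified), "world_from_camera" (4x4, takes a point from camera to world coordinates). Camera axes: x right, y down, z forward; pixel columns grow to the right and rows downward; lengths in m; the calibration is good to about 2 mm. A picture is of the moment at which its call begins. There is no depth.
- sign_off(): hands the job in, once; it reports no verdict.
The state is a dict: "time": time; "qpos": joint angles; "dq": joint speeds; "joint_efforts": joint torques, N m; "eef_pos": TCP position; "tcp_rot": TCP orientation; "contact_force": force on the tool from outside, world axes, zero at the start; "wrist_torque": the same for the moment, N m; "opening": opening from 0.0 (shut) to 1.0 (fully open).
Only numpy, scipy, OpenCV 4.12 (cv2) and the standard library are available. Lean on these libraries where they do the work, as an engineer would, in place of code of your own. Each camera call takes 0.05 s, during which the arm holds its last target. There are 200 camera calls.

TASK

Weigh the closed jar that stands on one pan of the kitchen balance: stand stoneware weights, set down gently, on the empty pan until the beam floats as near level as these weights allow. Leave the jar standing on its pan, leave the weights you do not need standing on their bamboo board, and do not disturb the other things on the table.

Things in the scene. Friction and masses are not known exactly. Their poses are not given: they have to be found in the camera images.
- balance: Equal-arm kitchen balance with two level pans, fixed to the table. Origin: on the table under the beam's pivot, z up; its y axis runs along the beam, towards the jar's pan. Foot 130 x 300 x 20 mm (x, y, z). The pivot (along x) is 60 mm above the table. A small scale plate with a pointer stands over the pivot, top 180 mm above the table
- beam (a joint): Tilt of the beam in rad: 0 level, positive jar side down, stops at -0.16 and 0.16; starts at 0.16. Arms 160 mm. The pans stay level, so where on a pan a thing stands does not matter. Off the stops it floats with a weak restoring tilt: 0.09 rad per 100 g of difference (1.74 N m/rad); over 178 g drives it to a stop. Damped: settles in about 1 s. Pan floors are 95 mm above the table when level
- weight_pan: The empty steel pan, for the weights: flat rectangular tray, inside 210 mm (x, across the beam) by 110 mm (y, along the beam), with rims 5 mm high. Its origin is on its hinge at the beam's end, 35 mm below its inner floor; axes as the balance's. It yields downwards when pressed or loaded; struck or pressed with more than 40 N it counts as damaged
- weight_pan_floor (a point): Centre of the inner floor of the empty pan (the surface on which weights stand), axes as the balance's
- jar_pan_floor (a point): Centre of the inner floor of the jar's pan (same tray as the other)
- jar: Closed white ceramic jar, 84 mm in diameter, 110 mm high with its wooden lid and knob, standing on its pan. Its mass is unknown, between about 250 and 680 g. Origin: centre of its underside, z up
- weight_small: The smallest dark grey stoneware counterweight, 100 g: upright cylinder 34 mm across, 42 mm high, topped by a 14 mm neck (8 mm high) and a 22 mm wide knob (12 mm high), 62 mm in all. Origin: centre of its underside, z up. Starts upright on the bamboo board in any of three places
- weight_medium: The middle dark grey stoneware counterweight, 200 g: upright cylinder 44 mm across, 50 mm high, topped by a 14 mm neck (8 mm high) and a 22 mm wide knob (12 mm high), 70 mm in all. Origin: centre of its underside, z up. Starts upright on the bamboo board in any of three places
- weight_large: The largest dark grey stoneware counterweight, 400 g: upright cylinder 58 mm across, 58 mm high, topped by a 14 mm neck (8 mm high) and a 22 mm wide knob (12 mm high), 78 mm in all. Origin: centre of its underside, z up. Starts upright on the bamboo board in any of three places
- board: Bamboo board fixed to the table on which the weights wait in a row along its x axis, 85 mm apart: 280 x 110 x 12 mm (x, y, z). Origin: centre of its underside; its top is 12 mm above the table
- press_disc: Bystander: grey silicone press disc with a knob, 90 mm in diameter, 34 mm high. Origin: centre of its underside
- funnel: Bystander: red funnel standing on its mouth, 90 mm in diameter, 100 mm high. Origin: centre of its underside
- lid_lifter: Bystander: flat steel lid lifter lying on the table, about 165 mm long, at most 17 mm high. Origin: middle of its shaft's underside, x along it
Not all that is in view belongs to the job. Leave any pink look-alike of the weight_large alone.

How it is judged:
By the outcome, as a careful person would: the job done as asked, in the order asked, and still so for the second after the job is handed in, with the robot touching nothing.
It also fails if it takes over 72 s, if anything falls off the work surface, if the arm or the gripper's body presses on something with over 40 N, if the wrist force passes 120 N, or if a joint passes its speed limit or range.

## Working session

There is one attempt and no reset: what is moved stays moved. The work goes in short steps, Python scripts to look and compute and a tool call to move; the robot and the scene stay as the last step left them, time stands still between calls to the robot, and variables do not carry over. Pictures are saved under pics/ and viewed, about 8 in all and at most 12, crops included, and the job is handed in when it is done.

Besides the shell and the picture viewer there is one more tool, called after "Call:" as a command line: name --argument value ..., lists and objects as JSON in quotes. send_rows: Moves the arm, as the interface text tells. Its arguments: {"type":"object","properties":{"plan":{"type":"array"},"gripper":{"type":"number"},"grip_force":{"type":"number"}},"required":["plan"]}

```bash
mkdir -p pics; ls; cat > h.py <<'E'
import cv2,numpy as np
from plant import *
def snap(n,f):
    c=read_camera(n); cv2.imwrite('pics/'+f,c['img']); return c
def ray(c,u,v,z):
    K=np.array([[c['fx'],0,c['cx']],[0,c['fy'],c['cy']],[0,0,1.]])
    p=cv2.undistortPoints(np.array([[[u,v]]],float),K,np.array(c['D'],float))[0,0]
    T=np.array(c['world_from_camera']); d=T[:3,:3]@[p[0],p[1],1]; o=T[:3,3]
    return o+d*(z-o[2])/d[2]
def proj(c,P):
    K=np.array([[c['fx'],0,c['cx']],[0,c['fy'],c['cy']],[0,0,1.]])
    T=np.linalg.inv(np.array(c['world_from_camera']))
    return cv2.projectPoints(np.array(P,float).reshape(-1,3),cv2.Rodrigues(T[:3,:3])[0],T[:3,3],K,np.array(c['D'],float))[0][:,0]
E
python3 - <<'E'
from h import *
for n in('scene','top'):
    c=snap(n,n+'0.png'); print(n,c['fx'],np.round(c['world_from_camera'],3).tolist())
s=get_state();print({k:np.round(v,3).tolist() for k,v in s.items()},tips_ahead)
E
```

```text
pics
scene 486.6716980461621 [[0.255, 0.642, -0.723, 1.532], [0.967, -0.157, 0.202, -0.293], [0.016, -0.75, -0.661, 0.958], [0.0, 0.0, 0.0, 1.0]]
top 412.74459635764447 [[0.021, -0.998, 0.064, 0.516], [-1.0, -0.022, -0.011, -0.023], [0.013, -0.064, -0.998, 1.124], [0.0, 0.0, 0.0, 1.0]]
{'time': 0.1, 'qpos': [-1.326, 0.287, 1.578, -0.0, 1.279, -0.15], 'dq': [-0.001, -0.002, -0.002, -0.002, -0.001, -0.002], 'joint_efforts': [0.001, -40.729, -29.37, -0.0, 0.003, 0.0], 'eef_pos': [0.259, -0.622, 0.213], 'tcp_rot': [-0.139, 0.694, -0.693, 0.139], 'contact_force': [0.474, 0.429, -0.831], 'wrist_torque': [-0.043, -0.001, 0.017], 'opening': 1.005} 0.014
```

View pics/scene0.png

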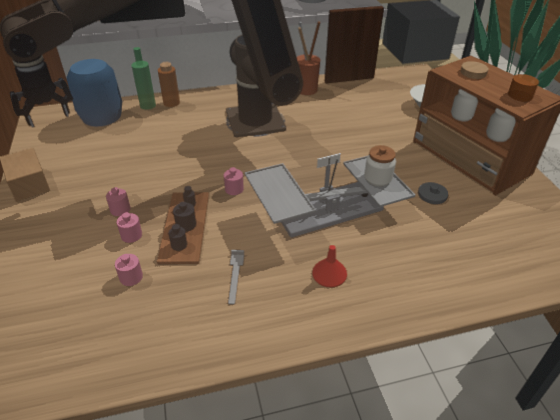

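View pics/top0.png

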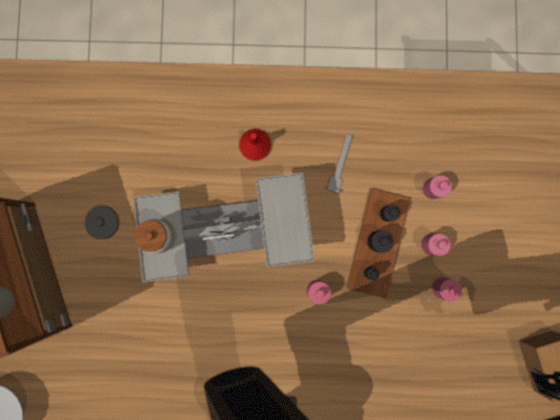

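The scene view shows the board around (185,228) with three dark weights, the raised empty pan at (280,190) and the jar at (380,165). In the top view the weights are near (390,213), (381,241) and (372,273), the board runs from (390,190) to (370,295), and the empty pan is at (285,220). Next is a zoomed composite.

```bash
python3 - <<'E'
from h import *
t=cv2.imread('pics/top0.png')[180:305,340:420]; s=cv2.imread('pics/scene0.png')[175:265,150:220]
a=cv2.resize(t,None,fx=4.8,fy=4.8,interpolation=cv2.INTER_CUBIC); b=cv2.resize(s,None,fx=5.8,fy=5.8,interpolation=cv2.INTER_CUBIC)
o=np.zeros((600,800,3),np.uint8); o[:a.shape[0],:a.shape[1]]=a; o[:b.shape[0],390:390+b.shape[1]]=b[:, :410]
o=cv2.convertScaleAbs(o,alpha=1.6,beta=10)
cv2.imwrite('pics/z.png',o)
E
```

```text
(no output)
```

View pics/z.png

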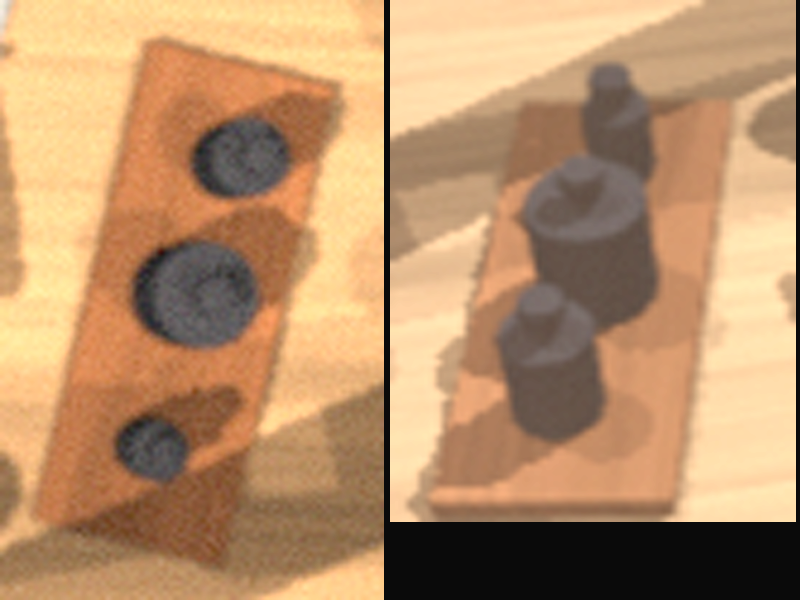

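```bash
python3 - <<'E'
from h import *
c,d=read_camera('top'),read_camera('scene')
# board axes from top corners (z=.012)
bc=[(340+x/4.8,180+y/4.8) for x,y in((148,38),(342,88),(225,568),(35,515))]
B=np.array([ray(c,*p,.012) for p in bc]); print('board',B.mean(0).round(4),[np.linalg.norm(B[i]-B[i-1]).round(3) for i in range(4)])
m=(B[0]+B[1]-B[2]-B[3])/2; print('row dir',np.degrees(np.arctan2(m[1],m[0])))
W={'med':((245,155),(540,297),.082),'lar':((210,290),(580,172),.090),'sma':((152,445),(610,75),.074)}
for k,(a,b,h) in W.items():
    print(k,ray(c,340+a[0]/4.8,180+a[1]/4.8,h).round(4),ray(d,150+(b[0]-390)/5.8,175+b[1]/5.8,h).round(4))
g=cv2.cvtColor(c['img'],cv2.COLOR_BGR2HSV)
k=((g[...,1]<60)&(g[...,2]>85)).astype(np.uint8)
k[:165]=0;k[275:]=0;k[:,:255]=0;k[:,316:]=0
k=cv2.morphologyEx(k,cv2.MORPH_OPEN,np.ones((3,3)))
cs=max(cv2.findContours(k,0,1)[0],key=cv2.contourArea);r=cv2.minAreaRect(cs);print(r)
q=np.array([ray(c,*p,.125) for p in cv2.boxPoints(r)]);print('pan',q.mean(0).round(4),[np.linalg.norm(q[i]-q[i-1]).round(3) for i in range(4)],q.round(3).tolist())
# dark weight blobs
v=(g[...,2]<75).astype(np.uint8); v[:195]=0;v[290:]=0;v[:,:355]=0;v[:,:][:,405:]=0
n,l,st,ce=cv2.connectedComponentsWithStats(v)
for i in range(1,n):
    if st[i,4]>40: print(st[i],ce[i])
E
```

```text
board [ 0.5103 -0.3101  0.012 ] [np.float64(0.276), np.float64(0.114), np.float64(0.278), np.float64(0.11)]
row dir -13.228955094269105
med [ 0.5881 -0.3219  0.082 ] [ 0.5873 -0.3289  0.082 ]
lar [ 0.5164 -0.3014  0.09  ] [ 0.5163 -0.3033  0.09  ]
sma [ 0.434  -0.2754  0.074 ] [ 0.4287 -0.2822  0.074 ]
((280.04217529296875, 220.020751953125), (88.55252075195312, 56.956443786621094), 82.50414276123047)
pan [ 0.5611 -0.0395  0.125 ] [np.float64(0.214), np.float64(0.139), np.float64(0.215), np.float64(0.137)] [[0.657, 0.045, 0.125], [0.678, -0.092, 0.125], [0.465, -0.124, 0.125], [0.445, 0.012, 0.125]]
[380 204  21  17 276] [389.70289855 212.39492754]
[367 230  27  22 469] [380.18763326 240.68443497]
[364 264  16  18 198] [371.80808081 272.29292929]
[355 283  19   7  64] [365.46875 286.96875]
```

```bash
cat >> h.py <<'E'
from scipy.spatial.transform import Rotation as R
def plan(P,jaw):
    """tool-frame shift (units 0.12) to put GRASP POINT at P, after the turn about tool y to jaw angle (deg, world, mod 180)"""
    s=get_state(); r=R.from_quat(s['tcp_rot']); z=r.apply([0,0,1]); y=r.apply([0,1,0])
    a=np.degrees(np.arctan2(z[1],z[0])); d=(jaw-a+90)%180-90
    turn=d if y[2]>0 else -d
    r2=r*R.from_rotvec([0,np.radians(turn),0]); t=np.array(P)+.005*np.array([0,0,-1.])
    return dict(axis_y=y.round(3),jaw=round(a,1),turn=round(turn/360,4),rows_turn=abs(turn)/8.59,shift=(r2.inv().apply(t-s['eef_pos'])/.12).round(3))
E
python3 - <<'E'
from h import *
c,d=read_camera('top'),read_camera('scene')
pc=np.array([ray(c,*p,.125) for p in((257,180),(303,173),(313,264),(268,266))]);print('pan',pc.mean(0).round(4),pc.round(3).tolist())
print(plan([.516,-.303,.2],76)); s=get_state();print(s['eef_pos'],s['qpos'])
E
```

```text
pan [ 0.5596 -0.0521  0.125 ] [[0.657, 0.019, 0.125], [0.677, -0.093, 0.125], [0.456, -0.121, 0.125], [0.449, -0.013, 0.125]]
{'axis_y': array([-0.   ,  0.001, -1.   ]), 'jaw': np.float64(-67.4), 'turn': np.float64(0.1017), 'rows_turn': np.float64(4.263028088445075), 'shift': array([-1.429,  0.159, -3.103])}
[ 0.2595793  -0.62283498  0.21383792] [-1.32602445e+00  2.86635798e-01  1.57718490e+00  2.82510636e-05
  1.27859679e+00 -1.50019413e-01]
```

Call:
send_rows --plan '[[[0,0,0],[0,0.0204,0]],[[0,0,0],[0,0.0204,0]],[[0,0,0],[0,0.0204,0]],[[0,0,0],[0,0.0204,0]],[[0,0,0],[0,0.0201,0]]]' --gripper 0 --grip_force 30

```text
time: 0.8
eef_pos: [0.2596, -0.623, 0.2142]
tcp_rot: [0.088, 0.702, -0.702, -0.088]
contact_force: [0.0, -0.1, -0.5]
opening: 1.002
```

Call:
send_rows --plan '[[[-0.1,0,-0.2],[0,0,0]],[[-0.15,0,-0.33],[0,0,0]],[[-0.15,0,-0.33],[0,0,0]],[[-0.15,0,-0.33],[0,0,0]],[[-0.15,0,-0.33],[0,0,0]],[[-0.15,0,-0.33],[0,0,0]],[[-0.15,0,-0.33],[0,0,0]],[[-0.15,0,-0.33],[0,0,0]],[[-0.15,0.05,-0.33],[0,0,0]],[[-0.15,0.05,-0.25],[0,0,0]],[[-0.079,0.05,-0.013],[0,0,0]],[[0,0,0],[0,0,0]]]'

```text
time: 2.0
eef_pos: [0.5282, -0.3054, 0.1952]
tcp_rot: [0.085, 0.702, -0.702, -0.086]
contact_force: [-0.1, -0.2, -0.7]
opening: 0.997
```

```bash
python3 - <<'E'
from h import *
print(plan([.516,-.303,.057],76)); s=get_state();print(s['time'],s['eef_pos'],s['contact_force'])
c=read_camera('scene');d=read_camera('top')
a=cv2.resize(c['img'][120:290,80:260],None,fx=3,fy=3);b=cv2.resize(d['img'][170:310,330:430],None,fx=2.6,fy=2.6)
o=np.zeros((510,800,3),np.uint8);o[:a.shape[0],:a.shape[1]]=a;o[:b.shape[0],540:540+b.shape[1]]=b
cv2.imwrite('pics/p1.png',cv2.convertScaleAbs(o,alpha=1.5))
E
```

```text
{'axis_y': array([-0.001,  0.001, -1.   ]), 'jaw': np.float64(-103.9), 'turn': np.float64(0.0004), 'rows_turn': np.float64(0.01572083483240299), 'shift': array([0.101, 1.193, 0.006])}
2.0 [ 0.52816219 -0.30535288  0.19518152] [-0.10958166 -0.15348266 -0.72131829]
```

View pics/p1.png

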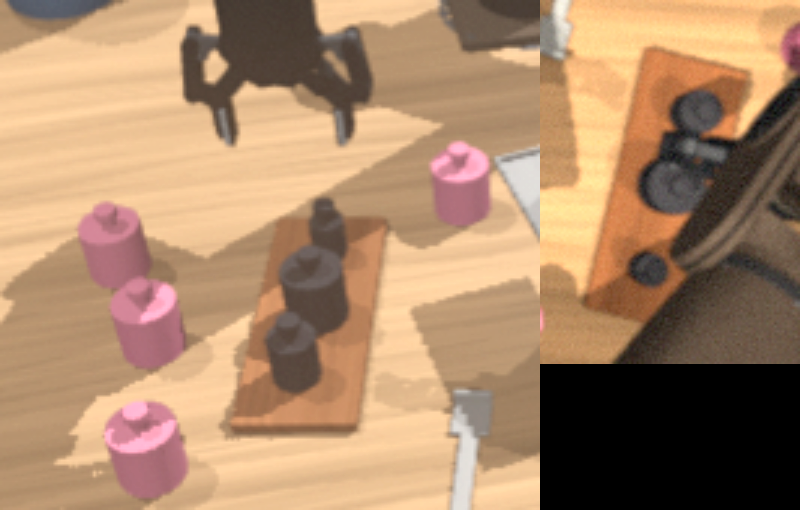

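The gripper stands over the large weight, with fingertips at about (230,140) and (345,140). Nothing has been disturbed, so I'll descend and grasp.

Call:
send_rows --plan '[[[0.05,0.05,0.003],[0,0,0]],[[0.05,0.15,0.003],[0,0,0]],[[0,0.2,0],[0,0,0]],[[0,0.2,0],[0,0,0]],[[0,0.2,0],[0,0,0]],[[0,0.2,0],[0,0,0]],[[0,0.13,0],[0,0,0]],[[0,0.06,0],[0,0,0]],[[0,0,0],[0,0,0]]]'

```text
time: 3.0
eef_pos: [0.515, -0.304, 0.0527]
tcp_rot: [0.086, 0.702, -0.701, -0.087]
contact_force: [-0.6, -1.8, 0.4]
opening: 1.002
```

Call:
send_rows --plan '[[[0,0,0],[0,0,0]],[[0,0,0],[0,0,0]],[[0,0,0],[0,0,0]],[[0,0,0],[0,0,0]],[[0,0,0],[0,0,0]],[[0,0,0],[0,0,0]],[[0,0,0],[0,0,0]],[[0,0,0],[0,0,0]]]' --gripper 1 --grip_force 30

```text
time: 3.8
eef_pos: [0.5163, -0.3046, 0.0543]
tcp_rot: [-0.086, -0.701, 0.702, 0.086]
contact_force: [-0.4, -1.0, 2.6]
opening: 0.242
```

```bash
python3 - <<'E'
from h import *
c=read_camera('scene')
s=get_state();print(s['time'],s['opening'],s['eef_pos'])
cv2.imwrite('pics/p2.png',cv2.convertScaleAbs(cv2.resize(c['img'][130:280,110:260],None,fx=4,fy=4),alpha=1.7))
E
```

```text
3.85 0.23714829348907462 [ 0.51629124 -0.30461053  0.05428453]
```

View pics/p2.png

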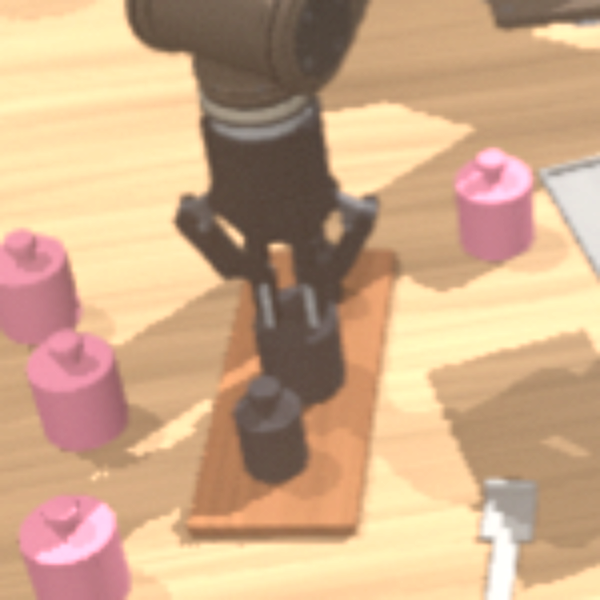

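```bash
python3 - <<'E'
from h import *
c=read_camera('scene');d=read_camera('top')
f=lambda P:((proj(c,P)-[110,130])*4).round(0).tolist()
p=np.array(get_state()['eef_pos'])
print('tcp',f(p),'tips',f(p-[0,0,.014]),'knob top exp',f([.516,-.303,.09]),'base exp',f([.516,-.303,.012]))
print('knob if',[f([x,-.303,.09]) for x in(.48,.5)])
a=cv2.resize(c['img'][190:240,155:205],None,fx=8,fy=8,interpolation=cv2.INTER_CUBIC)
b=cv2.resize(d['img'][200:290,350:410],None,fx=6,fy=6,interpolation=cv2.INTER_CUBIC)
o=np.zeros((540,770,3),np.uint8);o[:400,:400]=a;o[:,410:]=b
cv2.imwrite('pics/p3.png',cv2.convertScaleAbs(o,alpha=2.2))
E
```

```text
tcp [[296.0, 338.0]] tips [[298.0, 353.0]] knob top exp [[291.0, 298.0]] base exp [[306.0, 382.0]]
knob if [[[286.0, 265.0]], [[289.0, 283.0]]]
```

View pics/p3.png

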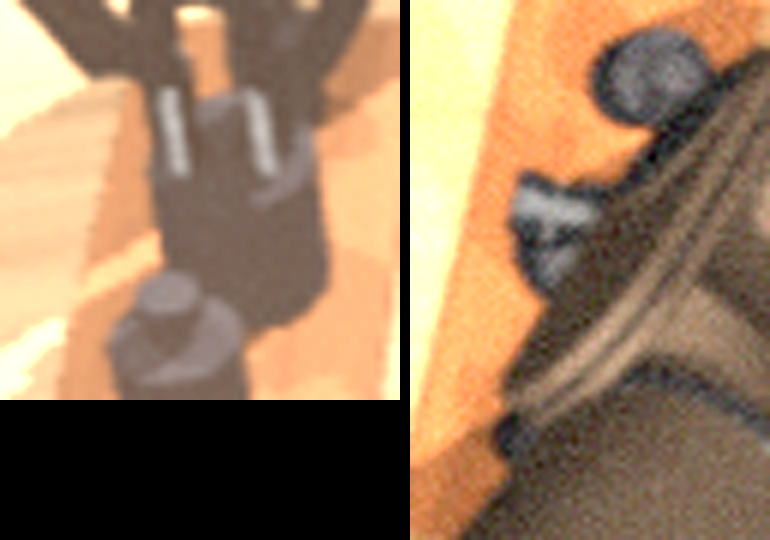

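```bash
python3 - <<'E'
from h import *
c=read_camera('scene');d=read_camera('top')
print('disc top ctr',[ray(d,380.7,240.9,z).round(4) for z in(.03,.07)])
print('front bottom',ray(c,185,231,.012).round(4), 'left/right edges at mid',ray(c,174.5,214,.04).round(4),ray(c,196,214,.04).round(4))
p=np.array(get_state()['eef_pos']);q=p-[0,0,.014]
print(p,'scene',proj(c,[p,q]).round(1).tolist(),'top',proj(d,[p,q]).round(1).tolist(), get_state()['opening'])
print('exp disc at .516:',proj(d,[[.516,-.303,.07],[.545,-.303,.07],[.487,-.303,.07],[.516,-.274,.07],[.516,-.332,.07],[.516,-.303,.012]]).round(1).tolist())
print('same in scene:',proj(c,[[.516,-.303,.07],[.545,-.303,.07],[.487,-.303,.07],[.516,-.274,.07],[.516,-.332,.07],[.545,-.303,.012]]).round(1).tolist())
E
```

```text
disc top ctr [array([ 0.5149, -0.3095,  0.03  ]), array([ 0.515, -0.299,  0.07 ])]
front bottom [ 0.537  -0.3091  0.012 ] left/right edges at mid [ 0.4918 -0.33    0.04  ] [ 0.506  -0.2721  0.04  ]
[ 0.51631054 -0.30457616  0.05427086] scene [[184.0, 214.5], [184.6, 218.3]] top [[381.3, 240.4], [379.9, 240.4]] 0.24080440718617907
exp disc at .516: [[382.3, 240.5], [382.3, 229.2], [382.2, 251.9], [371.0, 240.3], [393.5, 240.8], [376.6, 240.4]]
same in scene: [[183.8, 210.1], [184.9, 217.2], [182.7, 203.3], [194.5, 208.4], [173.0, 211.8], [187.5, 232.6]]
```

```bash
python3 - <<'E'
from h import *
c=read_camera('scene')
for z in (.16,.181,.195,.21,.22): print(z,proj(c,[[.528-.01,-.305-.042,z],[.528+.01,-.305+.042,z]]).round(1).tolist())
print('now',[(z,proj(c,[[.5137,-.3155,z],[.5188,-.294,z]]).round(1).tolist()) for z in(.04,.055,.07)])
E
```

```text
0.16 [[162.2, 187.3], [195.9, 187.2]]
0.181 [[161.0, 180.9], [195.0, 180.8]]
0.195 [[160.1, 176.6], [194.4, 176.5]]
0.21 [[159.2, 171.9], [193.7, 171.8]]
0.22 [[158.5, 168.7], [193.3, 168.6]]
now [(0.04, [[180.5, 218.4], [188.6, 218.3]]), (0.055, [[179.8, 214.4], [187.9, 214.3]]), (0.07, [[179.1, 210.3], [187.2, 210.2]])]
```

The evidence shows the fingertips about 30 mm higher than the stated tool frame implies. They sit on the body's shoulder and hold the 22 mm knob, which matches the opening of 0.24. That grasp is usable, so I'll lift gently and check it.

Call:
send_rows --plan '[[[0,0,0],[0,0,0]],[[0,0,0],[0,0,0]],[[0,-0.02,0],[0,0,0]],[[0,-0.05,0],[0,0,0]],[[0,-0.1,0],[0,0,0]],[[0,-0.1,0],[0,0,0]],[[0,-0.03,0],[0,0,0]],[[0,0,0],[0,0,0]],[[0,0,0],[0,0,0]],[[0,0,0],[0,0,0]]]' --grip_force 45

```text
time: 5.1
eef_pos: [0.5155, -0.3036, 0.0889]
tcp_rot: [0.086, 0.702, -0.702, -0.086]
contact_force: [-0.6, -0.2, -3.6]
opening: 0.234
```

```bash
python3 - <<'E'
from h import *
s=get_state();print(s['time'],s['opening'],s['eef_pos'],s['contact_force'])
# pan spot for L: balance x = -0.060
ex=np.array([np.cos(np.radians(8.5)),np.sin(np.radians(8.5)),0])
P=np.array([.5596,-.0521,.0])-.062*ex; print(P); P[2]=.24
print(plan(P,98.5))
c=read_camera('scene')
cv2.imwrite('pics/p4.png',cv2.convertScaleAbs(cv2.resize(c['img'][130:280,110:260],None,fx=4,fy=4),alpha=1.7))
E
```

```text
5.1 0.23408852129462845 [ 0.51550021 -0.30355376  0.08894428] [-0.58864218 -0.19029585 -3.56110288]
[ 0.49828102 -0.06126418  0.        ]
{'axis_y': array([-0.001,  0.001, -1.   ]), 'jaw': np.float64(-104.0), 'turn': np.float64(-0.0625), 'rows_turn': np.float64(2.618693102664232), 'shift': array([-0.156, -1.215, -2.019])}
```

View pics/p4.png

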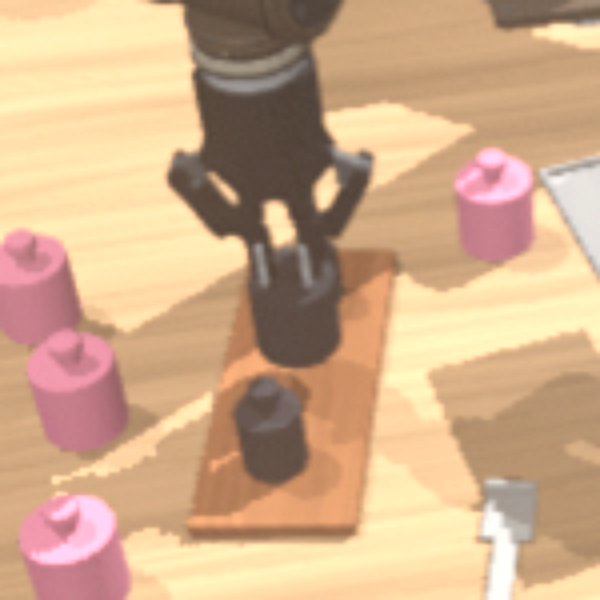

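The large weight is lifted cleanly, upright at (295,310), and the medium stays put at (270,430). Next I'll raise it, turn, and carry it to the pan.

Call:
send_rows --plan '[[[0,-0.1,0],[0,0,0]],[[0,-0.2,0],[0,-0.0125,0]],[[0,-0.2,0],[0,-0.0125,0]],[[0,-0.2,0],[0,-0.0125,0]],[[0,-0.2,0],[0,-0.0125,0]],[[0,-0.1,0],[0,-0.0125,0]]]'

```text
time: 5.75
eef_pos: [0.5169, -0.3047, 0.2134]
tcp_rot: [0.052, -0.704, 0.706, -0.055]
contact_force: [0.3, -0.2, -3.4]
opening: 0.232
```

Call:
send_rows --plan '[[[-0.01,0,-0.1],[0,0,0]],[[-0.016,0,-0.2],[0,0,0]],[[-0.016,0,-0.22],[0,0,0]],[[-0.016,0,-0.25],[0,0,0]],[[-0.016,0,-0.25],[0,0,0]],[[-0.016,0,-0.25],[0,0,0]],[[-0.016,0,-0.25],[0,0,0]],[[-0.016,0,-0.22],[0,0,0]],[[-0.016,0,-0.18],[0,0,0]],[[-0.016,0,-0.1],[0,0,0]],[[0,0,0],[0,0,0]],[[0,0,0],[0,0,0]]]'

```text
time: 6.95
eef_pos: [0.4982, -0.0616, 0.2093]
tcp_rot: [0.053, -0.705, 0.705, -0.052]
contact_force: [-0.0, 0.3, -4.3]
opening: 0.233
```

```bash
python3 - <<'E'
from h import *
s=get_state();print(s['time'],s['opening'],s['eef_pos'],s['contact_force'],plan([.4983,-.0613,.1665+.005],98.5))
c=read_camera('scene')
cv2.imwrite('pics/p5.png',cv2.convertScaleAbs(cv2.resize(c['img'][100:250,220:430],None,fx=3.8,fy=3.8),alpha=1.5))
E
```

```text
6.95 0.23290215550678683 [ 0.49817844 -0.06160343  0.20925334] [-0.04928772  0.28777655 -4.30884712] {'axis_y': array([-0.   , -0.001, -1.   ]), 'jaw': np.float64(-81.5), 'turn': np.float64(0.0), 'rows_turn': np.float64(0.001051591074335168), 'shift': array([-0.002,  0.356, -0.003])}
```

View pics/p5.png

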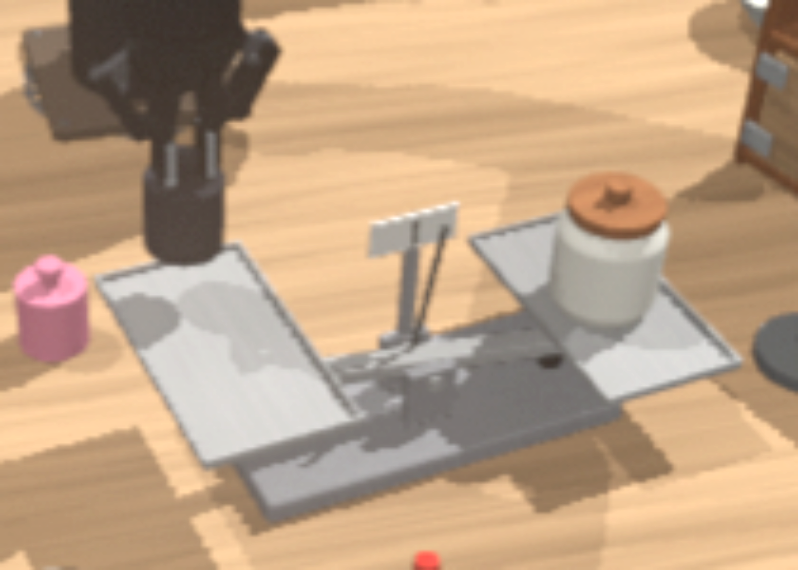

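The weight hangs over the far-left end of the empty pan, whose corners are about (95,278), (240,245), (360,412) and (205,467). The pointer is off-scale to the right, so the jar side is down. I'll check the pan centre with this second view before lowering.

```bash
python3 - <<'E'
from h import *
c=read_camera('scene')
q=np.array([ray(c,220+x/3.8,100+y/3.8,.1255) for x,y in((95,278),(240,245),(360,412),(205,467))]);print(q.round(4).tolist(),q.mean(0).round(4))
E
```

```text
[[0.4656, -0.122, 0.1255], [0.4515, -0.0087, 0.1255], [0.6529, 0.0234, 0.1255], [0.6803, -0.0908, 0.1255]] [ 0.5626 -0.0495  0.1255]
```

Call:
send_rows --plan '[[[0,0.05,0],[0,0,0]],[[0,0.1,0],[0,0,0]],[[0,0.1,0],[0,0,0]],[[0,0.06,0],[0,0,0]],[[0,0.02,0],[0,0,0]],[[0,0.01,0],[0,0,0]],[[0,0.01,0],[0,0,0]],[[0,0.01,0],[0,0,0]],[[0,0,0],[0,0,0]],[[0,0,0],[0,0,0]]]'

```text
time: 8.05
eef_pos: [0.4985, -0.0614, 0.1667]
tcp_rot: [0.052, -0.705, 0.705, -0.053]
contact_force: [0.3, -0.3, -4.0]
opening: 0.233
```

Call:
send_rows --plan '[[[0,0.01,0],[0,0,0]],[[0,0.01,0],[0,0,0]],[[0,0.01,0],[0,0,0]],[[0,0.01,0],[0,0,0]],[[0,0.01,0],[0,0,0]],[[0,0,0],[0,0,0]],[[0,0,0],[0,0,0]]]'

```text
time: 8.75
eef_pos: [0.4987, -0.0618, 0.1609]
tcp_rot: [0.052, -0.705, 0.705, -0.053]
contact_force: [0.0, -1.1, 0.9]
opening: 0.23
```

Call:
send_rows --plan '[[[0,0,0],[0,0,0]],[[0,0,0],[0,0,0]],[[0,0,0],[0,0,0]],[[0,0,0],[0,0,0]],[[0,0,0],[0,0,0]],[[0,-0.1,0],[0,0,0]],[[0,-0.2,0],[0,0,0]],[[0,-0.2,0],[0,0,0]],[[0,-0.1,0],[0,0,0]],[[0,0,0],[0,0,0]],[[0,0,0],[0,0,0]],[[0,0,0],[0,0,0]]]' --gripper 0.4

```text
time: 9.95
eef_pos: [0.4975, -0.0612, 0.2308]
tcp_rot: [-0.053, 0.706, -0.705, 0.052]
contact_force: [0.1, 0.2, -0.8]
opening: 0.601
```

```bash
python3 - <<'E'
from h import *
s=get_state();print(s['time'],s['opening'],s['eef_pos'],s['contact_force'])
print('med',plan([.588,-.325,.2],76),'sma',plan([.431,-.280,.2],76))
c=read_camera('scene')
cv2.imwrite('pics/p6.png',cv2.convertScaleAbs(cv2.resize(c['img'][100:250,220:430],None,fx=3.8,fy=3.8),alpha=1.5))
E
```

```text
9.95 0.6011948223609328 [ 0.49747724 -0.06116889  0.23076662] [ 0.0805488   0.22297442 -0.84686032]
med {'axis_y': array([-0.003,  0.001, -1.   ]), 'jaw': np.float64(-81.5), 'turn': np.float64(0.0625), 'rows_turn': np.float64(2.6203854746653485), 'shift': array([-1.265,  0.294,  1.951])} sma {'axis_y': array([-0.003,  0.001, -1.   ]), 'jaw': np.float64(-81.5), 'turn': np.float64(0.0625), 'rows_turn': np.float64(2.6203854746653485), 'shift': array([0.096, 0.298, 1.904])}
```

View pics/p6.png

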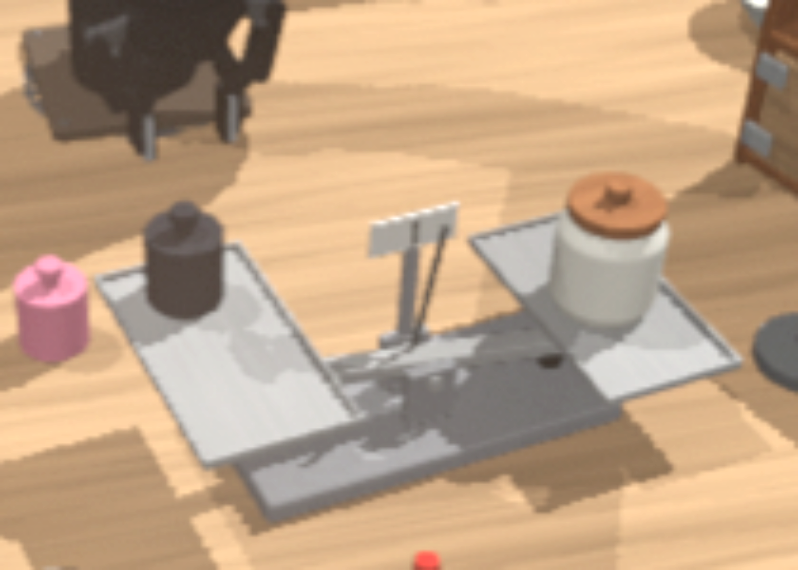

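The pan stays fully up with 400 g on it, and the pointer is unchanged, so the jar exceeds 578 g. The large weight stands upright at (185,260). Next comes the medium weight.

Call:
send_rows --plan '[[[0,0,0],[0,0.02,0]],[[0,0,0],[0,0.0225,0]],[[0,0,0],[0,0.02,0]]]'

```text
time: 10.3
eef_pos: [0.4977, -0.0612, 0.231]
tcp_rot: [0.087, 0.702, -0.701, -0.089]
contact_force: [1.4, -0.4, -0.3]
opening: 0.602
```

Call:
send_rows --plan '[[[-0.08,0,0.1],[0,0,0]],[[-0.14,0,0.22],[0,0,0]],[[-0.14,0,0.22],[0,0,0]],[[-0.14,0,0.22],[0,0,0]],[[-0.14,0,0.22],[0,0,0]],[[-0.14,0.05,0.22],[0,0,0]],[[-0.14,0.05,0.22],[0,0,0]],[[-0.14,0.05,0.22],[0,0,0]],[[-0.14,0.1,0.22],[0,0,0]],[[-0.065,0.04,0.09],[0,0,0]],[[0,0,0],[0,0,0]],[[0,0,0],[0,0,0]]]'

```text
time: 11.5
eef_pos: [0.5888, -0.3248, 0.197]
tcp_rot: [0.085, 0.702, -0.701, -0.086]
contact_force: [0.3, 0.6, 0.2]
opening: 0.598
```

```bash
python3 - <<'E'
from h import *
s=get_state();print(s['time'],s['eef_pos'],s['contact_force'],plan([.588,-.325,.053],76))
E
```

```text
11.5 [ 0.58875376 -0.32475401  0.19701181] [0.32389896 0.610249   0.22959723] {'axis_y': array([-0.001,  0.001, -1.   ]), 'jaw': np.float64(-103.9), 'turn': np.float64(0.0002), 'rows_turn': np.float64(0.006596150695194663), 'shift': array([0.004, 1.242, 0.005])}
```

Call:
send_rows --plan '[[[0.004,0.1,0.005],[0,0,0]],[[0,0.2,0],[0,0,0]],[[0,0.2,0],[0,0,0]],[[0,0.2,0],[0,0,0]],[[0,0.2,0],[0,0,0]],[[0,0.15,0],[0,0,0]],[[0,0.1,0],[0,0,0]],[[0,0.06,0],[0,0,0]],[[0,0.03,0],[0,0,0]],[[0,0,0],[0,0,0]],[[0,0,0],[0,0,0]]]'

```text
time: 12.6
eef_pos: [0.5891, -0.3262, 0.0499]
tcp_rot: [-0.087, -0.701, 0.702, 0.086]
contact_force: [-0.2, -0.0, -0.0]
opening: 0.6
```

Call:
send_rows --plan '[[[0,0,0],[0,0,0]],[[0,0,0],[0,0,0]],[[0,0,0],[0,0,0]],[[0,0,0],[0,0,0]],[[0,0,0],[0,0,0]],[[0,0,0],[0,0,0]],[[0,0,0],[0,0,0]]]' --gripper 1 --grip_force 45

```text
time: 13.3
eef_pos: [0.589, -0.3265, 0.0498]
tcp_rot: [-0.087, -0.701, 0.702, 0.086]
contact_force: [-0.8, -2.1, 6.0]
opening: 0.231
```

Call:
send_rows --plan '[[[0,-0.02,0],[0,0,0]],[[0,-0.05,0],[0,0,0]],[[0,-0.1,0],[0,0,0]],[[0,-0.1,0],[0,0,0]],[[0,-0.03,0],[0,0,0]],[[0,0,0],[0,0,0]],[[0,0,0],[0,0,0]]]'

```text
time: 14.0
eef_pos: [0.5883, -0.3255, 0.0848]
tcp_rot: [0.086, 0.702, -0.702, -0.086]
contact_force: [-0.5, -0.3, -1.8]
opening: 0.229
```

```bash
python3 - <<'E'
from h import *
s=get_state();print(s['time'],s['opening'],s['eef_pos'],s['contact_force'])
ex=np.array([np.cos(np.radians(8.5)),np.sin(np.radians(8.5)),0])
for o in (.012,.072):
    P=np.array([.561,-.051,.22])+o*ex; print(P,plan(P,98.5))
c=read_camera('scene')
cv2.imwrite('pics/p7.png',cv2.convertScaleAbs(cv2.resize(c['img'][130:280,110:310],None,fx=4,fy=4),alpha=1.7))
E
```

```text
14.0 0.22935916985926838 [ 0.58833056 -0.32554018  0.08478882] [-0.50120997 -0.32894224 -1.76715354]
[ 0.57286819 -0.04922629  0.22      ] {'axis_y': array([-0.,  0., -1.]), 'jaw': np.float64(-104.0), 'turn': np.float64(-0.0625), 'rows_turn': np.float64(2.6182450253182155), 'shift': array([-0.213, -1.085, -2.296])}
[ 0.63220914 -0.04035772  0.22      ] {'axis_y': array([-0.,  0., -1.]), 'jaw': np.float64(-104.0), 'turn': np.float64(-0.0625), 'rows_turn': np.float64(2.6182450253182155), 'shift': array([-0.713, -1.085, -2.296])}
```

View pics/p7.png

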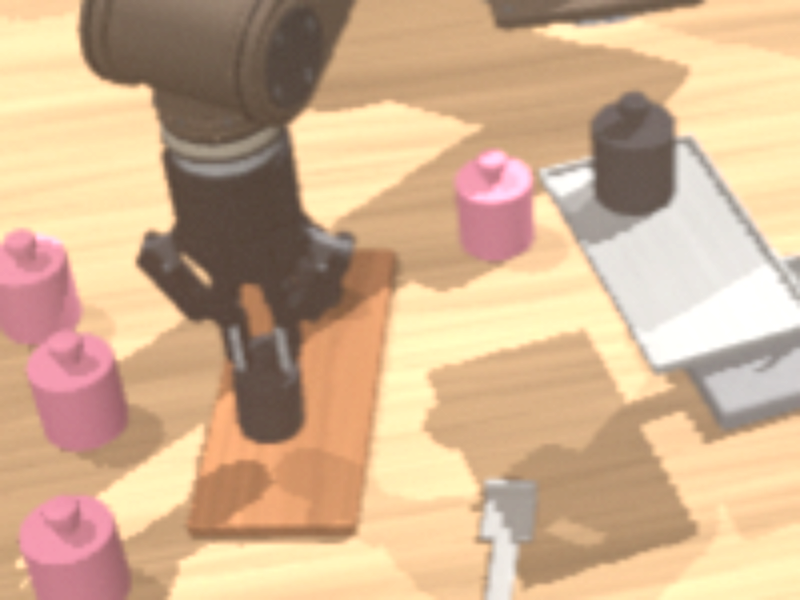

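The medium weight is lifted and upright at (270,400). I'll carry it to mid-pan.

Call:
send_rows --plan '[[[0,-0.1,0],[0,0,0]],[[0,-0.2,0],[0,-0.0125,0]],[[0,-0.25,0],[0,-0.0125,0]],[[0,-0.25,0],[0,-0.0125,0]],[[0,-0.2,0],[0,-0.0125,0]],[[0,-0.08,0],[0,-0.0125,0]]]'

```text
time: 14.65
eef_pos: [0.5897, -0.3266, 0.2191]
tcp_rot: [0.052, -0.704, 0.707, -0.055]
contact_force: [0.7, 0.0, -1.3]
opening: 0.236
```

Call:
send_rows --plan '[[[-0.01,0,-0.1],[0,0,0]],[[-0.02,0,-0.2],[0,0,0]],[[-0.023,0,-0.25],[0,0,0]],[[-0.023,0,-0.27],[0,0,0]],[[-0.023,0,-0.27],[0,0,0]],[[-0.023,0,-0.27],[0,0,0]],[[-0.023,0,-0.27],[0,0,0]],[[-0.023,0,-0.27],[0,0,0]],[[-0.023,0,-0.22],[0,0,0]],[[-0.022,0,-0.176],[0,0,0]],[[0,0,0],[0,0,0]],[[0,0,0],[0,0,0]]]'

```text
time: 15.85
eef_pos: [0.5722, -0.0486, 0.2135]
tcp_rot: [-0.053, 0.705, -0.705, 0.052]
contact_force: [0.7, 0.1, -1.4]
opening: 0.232
```

```bash
python3 - <<'E'
from h import *
s=get_state();print(s['time'],s['opening'],s['eef_pos'],s['contact_force'],plan([.5729,-.0492,.162+.005],98.5))
E
```

```text
15.85 0.23150527864097611 [ 0.57218541 -0.04864535  0.21347685] [ 0.67297282  0.06307054 -1.42351214] {'axis_y': array([-0.002, -0.   , -1.   ]), 'jaw': np.float64(-81.5), 'turn': np.float64(0.0001), 'rows_turn': np.float64(0.0034088956853099176), 'shift': array([-0.006,  0.429,  0.006])}
```

Call:
send_rows --plan '[[[0,0.05,0],[0,0,0]],[[0,0.1,0],[0,0,0]],[[0,0.12,0],[0,0,0]],[[0,0.1,0],[0,0,0]],[[0,0.04,0],[0,0,0]],[[0,0.02,0],[0,0,0]],[[0,0.01,0],[0,0,0]],[[0,0.01,0],[0,0,0]],[[0,0.01,0],[0,0,0]],[[0,0.01,0],[0,0,0]],[[0,0,0],[0,0,0]]]'

```text
time: 16.95
eef_pos: [0.573, -0.0494, 0.1581]
tcp_rot: [0.052, -0.705, 0.705, -0.053]
contact_force: [-0.2, 0.6, -0.5]
opening: 0.233
```

Call:
send_rows --plan '[[[0,0.02,0],[0,0,0]],[[0,0.02,0],[0,0,0]],[[0,0.02,0],[0,0,0]],[[0,0,0],[0,0,0]],[[0,0,0],[0,0,0]],[[0,0,0],[0,0,0]]]'

```text
time: 17.55
eef_pos: [0.5729, -0.0493, 0.1508]
tcp_rot: [-0.052, 0.705, -0.705, 0.052]
contact_force: [0.2, 0.4, -0.9]
opening: 0.232
```

Call:
send_rows --plan '[[[0,0.02,0],[0,0,0]],[[0,0.02,0],[0,0,0]],[[0,0.02,0],[0,0,0]],[[0,0,0],[0,0,0]],[[0,0,0],[0,0,0]],[[0,0,0],[0,0,0]],[[0,0,0],[0,0,0]]]'

```text
time: 18.25
eef_pos: [0.573, -0.0493, 0.1436]
tcp_rot: [-0.052, 0.705, -0.705, 0.053]
contact_force: [-0.5, -0.6, -0.1]
opening: 0.23
```

```bash
python3 - <<'E'
from h import *
s=get_state();print(s['time'],s['opening'],s['eef_pos'],s['contact_force'],s['wrist_torque'])
c=read_camera('scene');cv2.imwrite('pics/p8.png',cv2.convertScaleAbs(cv2.resize(c['img'][100:250,220:430],None,fx=3.8,fy=3.8),alpha=1.5))
E
```

```text
18.25 0.2301042815117555 [ 0.57297988 -0.04933505  0.14363531] [-0.52112722 -0.57187314 -0.1293612 ] [-0.08764106  0.00512736 -0.00192915]
```

Call:
send_rows --plan '[[[0,0,0],[0,0,0]],[[0,0,0],[0,0,0]],[[0,0,0],[0,0,0]],[[0,0,0],[0,0,0]],[[0,0,0],[0,0,0]],[[0,-0.1,0],[0,0,0]],[[0,-0.2,0],[0,0,0]],[[0,-0.2,0],[0,0,0]],[[0,-0.2,0],[0,0,0]],[[0,-0.1,0],[0,0,0]],[[0,0,0],[0,0,0]],[[0,0,0],[0,0,0]]]' --gripper 0.4

```text
time: 19.5
eef_pos: [0.5726, -0.0493, 0.239]
tcp_rot: [-0.053, 0.705, -0.705, 0.052]
contact_force: [0.7, -0.3, 0.1]
opening: 0.599
```

Call:
send_rows --plan '[[[0,-0.05,0],[0,0,0]],[[0,0,0],[0,0,0]],[[0,0,0],[0,0,0]],[[0,0,0],[0,0,0]],[[0,0,0],[0,0,0]],[[0,0,0],[0,0,0]],[[0,0,0],[0,0,0]],[[0,0,0],[0,0,0]]]'

```text
time: 20.3
eef_pos: [0.5729, -0.0494, 0.2455]
tcp_rot: [-0.052, 0.705, -0.705, 0.052]
contact_force: [-0.5, -0.1, -0.1]
opening: 0.596
```

```bash
python3 - <<'E'
from h import *
s=get_state();print(s['time'],s['eef_pos'],s['contact_force'])
print(plan([.431,-.280,.19],76))
c=read_camera('scene');d=read_camera('top');cv2.imwrite('pics/t9.png',d['img']);cv2.imwrite('pics/s9.png',c['img'])
a=cv2.resize(c['img'][115:245,230:430],None,fx=4,fy=4,interpolation=cv2.INTER_CUBIC)
cv2.imwrite('pics/p9.png',cv2.convertScaleAbs(a,alpha=1.5))
E
```

```text
20.3 [ 0.57292741 -0.04940747  0.24551343] [-0.47972202 -0.12057475 -0.13628852]
{'axis_y': array([-0., -0., -1.]), 'jaw': np.float64(-81.5), 'turn': np.float64(0.0625), 'rows_turn': np.float64(2.620258934013661), 'shift': array([0.683, 0.504, 2.151])}
```

View pics/p9.png

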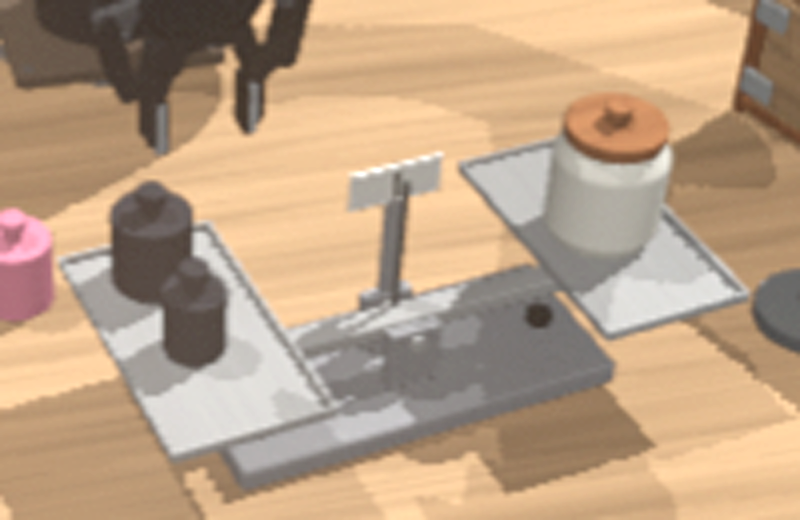

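```bash
python3 - <<'E'
from h import *
A=cv2.imread('pics/scene0.png');B=cv2.imread('pics/s9.png');c=read_camera('scene')
def mv(x0,y0,x1,y1,up=4):
    t=cv2.resize(A[y0:y1,x0:x1],None,fx=up,fy=up,interpolation=3);s=cv2.resize(B[y0-15:y1+15,x0-8:x1+8],None,fx=up,fy=up,interpolation=3)
    r=cv2.matchTemplate(s,t,5);_,m,_,l=cv2.minMaxLoc(r);return l[0]/up-8,l[1]/up-15,m
ey=np.array([-np.sin(np.radians(8.5)),np.cos(np.radians(8.5)),0]);J=np.array([.5615,-.051,0])+.32*ey;print(J)
for n,b,P in(('jar lid',(362,145,398,185),J+[0,0,.17]),('jarpan corner',(398,188,418,206),J+[.1,-.05,.07]),('pan near corner',(263,212,285,230),np.array([.68,-.091,.125])),('pan corner',(238,165,256,182),np.array([.466,-.122,.125]))):
    m=mv(*b); k=(proj(c,[P+[0,0,.02]])-proj(c,[P]))[0]/20; print(n,np.round(m,2),'px/mm',k.round(3),'mm',round(m[1]/k[1],1))
E
```

```text
[0.51420099 0.26548508 0.        ]
jar lid [ 2.   -7.    0.92] px/mm [ 0.052 -0.295] mm 23.7
jarpan corner [ 2.   -7.    0.82] px/mm [ 0.049 -0.273] mm 25.6
pan near corner [-1.    7.    0.64] px/mm [-0.001 -0.296] mm -23.7
pan corner [-7.   -6.    0.56] px/mm [-0.015 -0.287] mm 20.9
```

View pics/t9.png

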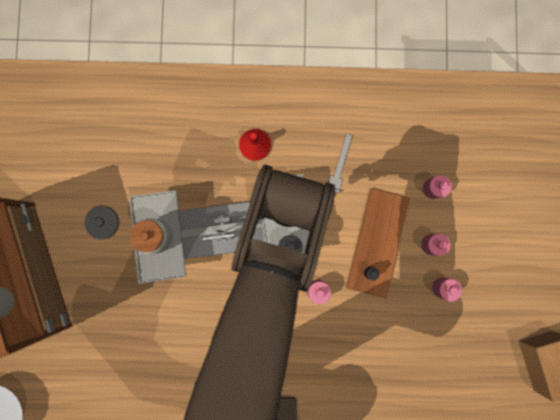

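```bash
python3 - <<'E'
from h import *
g=cv2.cvtColor(read_camera('top')['img'],cv2.COLOR_BGR2HSV)
v=(g[...,2]<75).astype(np.uint8); v[:255]=0;v[285:]=0;v[:,:355]=0;v[:,390:]=0
n,l,st,ce=cv2.connectedComponentsWithStats(v);print(st[1:],ce[1:])
A=cv2.imread('pics/scene0.png');B=read_camera('scene')['img']
print('pink/funnel/disc diff',[float(cv2.absdiff(A[y:y+30,x:x+30],B[y:y+30,x:x+30]).mean().round(1)) for x,y in((115,212),(115,255),(103,185),(315,245),(418,180),(225,255))])
E
```

```text
[[364 266  15  13 146]] [[371.         272.48630137]]
pink/funnel/disc diff [13.7, 16.9, 17.1, 4.5, 3.8, 11.3]
```

The small weight is still on the board at (372,272). The pink look-alikes, funnel, disc and lifter are at their starting pixels; the brightness differences there come from the arm's shadow. I'm handing in.

```bash
python3 -c "
from plant import *
print(get_state()['time'],sign_off())"
```

```text
the job is handed in; nothing more can be done
20.55 None
```

The jar is balanced by the 400 g and 200 g weights and weighs about 610 g. I handed the job in at 20.5 s of the 72 s allowed, with no verdict reported.

**How it went:** with 400 g alone the beam stayed on the jar-side stop, so the jar had to be over 578 g. Adding 200 g made the beam float nearly level.

**Last checks:**
- **Level:** both pans moved about 24 mm from the stop, against 25.5 mm for exactly level. That is a tilt of about 0.01 rad. Adding the 100 g weight would only have been better below about 18 mm. The four tracked points gave 21 to 26 mm; the 20.9 mm reading was a poor image match and I discounted it.
- **Weights and jar:** the jar and both weights stand upright on their pans, and the 100 g weight is still in its place on the board.
- **Other things:** the pink look-alikes, funnel, press disc and lid lifter show no visible movement. Brightness there differed by up to 17 levels, which I put down to the arm's shadow. The gripper was clear of everything at hand-in.

**Disagreement:** the fingertips turned out about 30 mm farther back than the stated tool frame implied. I meant to grip the weights by their bodies but gripped them by their knobs instead. The grasp held, and the forces I read stayed at about 6 N or less.

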